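# Set a clay money pot on the banding wheel

## Task

Get the plain clay money pot ready for painting. Take the brush off the banding wheel and lay it in the notches of the brush rack, across both rails; then slide the plain pot, without lifting or tipping it, from the ware board onto the wheel so that it stands centred on the wheel's rings. Leave the finished flowered pot, the lantern and the two paint tubs where they stand.

Things in the scene. Friction and masses are not known exactly. Their poses are not given: they have to be found in the camera images.
- clay_pot: Pot to load: plain terracotta money pot, closed, squat, round, a white line round its belly, a dark coin slot in its crown. 72 mm high, 104 mm across from 32 to 40 mm above its underside, flat foot 76 mm across with chamfered edge, about 0.45 kg. Too wide to grasp; it slides on its foot when pushed at the belly. Origin: centre of its underside; z up.
- painted_pot: Finished neighbour: the same shape and size (104 mm wide, 72 mm high) in black with coloured flowers, standing loose on the ware board. Leave it standing where it is. Origin: centre of its underside.
- ware_board: Flat wooden board without rim, 270 mm along its x, 300 mm along its y, 22 mm thick, fixed on two blocks; its top is 70 mm above the table. Origin: on the table (z = 0) under the board's centre. The wheel stands at one of its two ends (local y = +150 or -150 mm), the brush rack beyond the other.
- wheel: Banding wheel (decorating turntable) fixed on the table: green foot, round metal head 130 mm across with rings of 30, 60, 90 and 120 mm diameter engraved in it. The head's flat top is 70 mm above the table, level with the ware board, with a 6 mm gap between head and board. The head turns freely with slight friction. Origin: on the table (z = 0), on the wheel's axis.
- wheel_head (a joint): Angle of the wheel's head (rad) about its vertical axis, unlimited; it does not matter for the job.
- brush: Flat rigid paint brush, 192 mm long, 9 mm thick, 50 g: red handle 14 mm wide from local x = -90 to +50 mm, metal ferrule 18 mm wide to +73 mm, dark bristles 20 mm wide to +102 mm. Starts lying flat across the wheel's head. Origin: on its underside near its balance point; x towards the bristles, z up.
- rack: Brush rack fixed on the table: base 100 x 104 x 10 mm, two 8 mm thick rails along its y at local x = -35 and +35 mm, rail tops 60 mm above the table. Teeth 8 x 8 mm, 8 mm high on the rails at y = -45, -15, +15, +45 mm part three notches 22 mm wide. A brush lies along the rack's x in any notch, either way round. Origin: on the table under the centre.
- lantern: Yellow clay lantern, 114 mm high, 68 mm wide, standing loose on the table beyond the wheel. Leave it. Origin: centre of its underside.
- blue_tub: Paint tub with blue lid, 63 mm diameter, 56 mm high, loose on the table beyond the brush rack. Leave it. Origin: centre of its underside.
- red_tub: Paint tub with red lid, 63 mm diameter, 56 mm high, loose on the table on the robot's side of the wheel. Leave it. Origin: centre of its underside.

How it is judged:
On the way:
1. the brush is off the wheel and lies across both rails of the rack, let go (z of brush in the frame of rack between 0.056 and 0.064 m and angle between brush's own x axis and vertical between 1.47 and 1.67 rad and angle between the x axis of brush and the x axis of rack, either way round below 0.25 rad and contact force between brush and rack above 0.1 N and contact force between brush and the fingers below 0.05 N), for 0.2 s.
At the end, for the whole second after the job is handed in: The plain pot stands upright (0.05 rad) and still on the wheel, within 8 mm of its axis; the brush lies level in a notch across both rails of the rack (within 0.25 rad), let go; flowered pot, lantern and tubs within 12 mm of where they stood (horizontal distance between clay_pot and wheel below 0.008 m and z of clay_pot in the frame of wheel between 0.067 and 0.074 m and angle between clay_pot's own z axis and vertical below 0.05 rad and linear speed of clay_pot below 0.01 m/s and z of brush in the frame of rack between 0.056 and 0.064 m and angle between brush's own x axis and vertical between 1.47 and 1.67 rad and angle between the x axis of brush and the x axis of rack, either way round below 0.25 rad and contact force between brush and rack above 0.1 N and distance of each of painted_pot, lantern, blue_tub, red_tub from where it was at the start of the episode below 0.012 m); the robot touches nothing.
It fails at once if the plain pot is lifted more than 15 mm above the board's level (height (world z) of clay_pot above 0.085 m).
It fails at once if the plain pot tips (more than 0.3 rad) or falls off (angle between clay_pot's own z axis and vertical above 0.3 rad or height (world z) of clay_pot below 0.055 m).
It fails at once if the flowered pot, the lantern or a tub is shifted more than 12 mm (distance of any of painted_pot, lantern, blue_tub, red_tub from where it was at the start of the episode above 0.012 m).
It also fails if it takes over 64 s, if anything falls off the work surface, if the arm or the gripper's body presses on something with over 40 N, if the wrist force passes 120 N, or if a joint passes its speed limit or range.

## Robot

A 7-joint arm with a two-finger parallel gripper is mounted at the origin on the work surface. World frame = base frame: x ahead of the robot, y to its left, z up, the work surface at z = 0. Lengths are in m, angles in rad, forces in N, time in s.
With the tool pointing down it reaches from about 0.425 to 0.875 m from the base axis. Payload 8.4 kg.
Tool frame: the origin (TCP) lies at the very end of the fingers, on their centre line; the grasp point (between the pads) lies ctrl.tcp_to_grasp behind it (ctrl.tcp_to_grasp is the distance from the TCP to the grasp point, in m); z points along the fingers, y is the line along which they close (so a half turn about z gives the same grasp; the last joint's range is limited). The gripper opens to 85 mm and grips with 20 to 120 N. Pads are 22 mm wide; open, the fingers measure 114 mm over their backs; the gripper's body (76 mm by 85 mm) begins 54 mm behind the grasp point. The pads swing forward as they close: fully open they stand 13 mm farther back than shut.
Start: joints at [1.196, 0.333, 0.04, 1.465, -0.013, 1.343, -0.059], TCP at [0.177, -0.625, 0.231] pointing down, gripper open.
Joint ranges: [-2.58, 2.58], [-0.38, 2.09], [-1.3, 1.39], [0.25, 2.4], [-1.5, 4.64], [0.08, 2.09], [-2.65, 2.65]. Speed limits (rad/s): [2.22, 2.22, 2.79, 2.79, 3.14, 3.14, 3.14].

## Interface

Orientations are given as a rotation vector (axis times angle).
In Python, from plant import ctrl gives the robot as it stands.
- The arm moves only by the tool inch_along, called after "Call:" as name(argument=value, ...), one argument or row to a line, values as JSON. Schema: {"type":"object","properties":{"motion":{"type":"array","items":{"type":"object","properties":{"xyz":{"type":"array","items":{"type":"number"},"minItems":3,"maxItems":3},"yaw":{"type":"number"}},"additionalProperties":false},"minItems":1,"maxItems":10},"aperture":{"type":"number"},"squeeze":{"type":"number"},"only":{"type":"string"},"quiet":{"type":"boolean"},"lines":{"type":"string"}},"required":["motion"],"additionalProperties":false}. motion is a list of rows, 1 to 10 of them, each an object with the fields xyz (a list: dx, dy, dz in m), yaw (a turn about the tool's z in rad); a field left out counts as zero; each row is the pose to reach, as a shift and turn from the pose commanded when the call began, along the tool's axes at that moment; what a row does not reach only later rows make up. A row lasts 1/10 s, in which the tool goes at most 0.05 m and 0.15 rad, less where a joint would pass 70% of its speed; a pose out of reach is approached as far as the arm can. aperture is the finger opening in m, set as the call begins (left out keeps the last). The fingers move at their own pace and stop on an object; squeeze is the grip in N (left out, the last holds). Time passes only in rows, so rows that do not move let the fingers close. The tool returns the time, the measured TCP pose, the force, the opening and the grip force at its end. only (a regular expression) keeps the lines of the reply that match it, lines (a string "A,B") keeps lines A to B, and quiet returns only ok. Input that does not fit is refused with a message, and nothing moves.
- ctrl.observe(): the state, without advancing time (a new reading comes with each control period).
- ctrl.snapshot(name): name is "scene" or "top"; returns a dict with "img" (480x640x3 uint8, blue, green, red), "K" (3x3 intrinsics, pixels), "view" (4x4, takes a point from world to camera coordinates). Camera axes: x right, y down, z forward; pixel columns grow to the right and rows downward; lengths in m; the calibration is good to about 2 mm. A picture is of the moment at which its call begins. There is no depth.
- ctrl.sign_off(): hands the job in; it is judged then, once.
The state is a dict: "time_s": time; "joint_pos": joint angles; "joint_velocities": joint speeds; "tau": joint torques, N m; "tool_pos": TCP position; "tool_rot": TCP orientation; "force": force on the tool from outside, world axes, zero at the start; "ft_torque": the same for the moment, N m; "grip_width": finger opening in m; "gripper_force": force on a finger pad.
Only numpy, scipy, OpenCV 4.12 (cv2) and the standard library are available. Lean on these libraries where they do the work, as an engineer would, in place of code of your own. Each camera call takes 0.05 s, during which the arm holds its last target. There are 200 camera calls.

## Working session

There is one attempt and no reset: what is moved stays moved. The work goes in short steps, Python scripts to look and compute and a tool call to move; the robot and the scene stay as the last step left them, time stands still between calls to the robot, and variables do not carry over. Pictures are saved under pics/ and viewed, at most 10 in all, crops included, and the job is handed in when it is done.

```bash
ls; mkdir -p pics; python3 - <<'E'
from plant import ctrl
import cv2
for n in("scene","top"):
    s=ctrl.snapshot(n); cv2.imwrite(f"pics/{n}0.png",s["img"]); print(n,s["K"].round(1).tolist(),s["view"].round(4).tolist())
o=ctrl.observe(); print(o["time_s"],o["tool_pos"],o["tool_rot"],o["grip_width"],ctrl.tcp_to_grasp,o["force"])
E
```

```text
pics
plant.py
scene [[574.5, 0.0, 316.1], [0.0, 574.5, 240.9], [0.0, 0.0, 1.0]] [[0.7969, 0.6041, -0.0092, -0.4223], [0.4954, -0.6621, -0.5623, -0.2233], [-0.3458, 0.4435, -0.8269, 1.1648], [0.0, 0.0, 0.0, 1.0]]
top [[489.3, 0.0, 313.2], [0.0, 489.3, 242.6], [0.0, 0.0, 1.0]] [[0.0131, -0.9999, -0.0024, 0.0129], [-0.9853, -0.0125, -0.1706, 0.5485], [0.1706, 0.0046, -0.9853, 0.7581], [0.0, 0.0, 0.0, 1.0]]
0.1 [ 0.17688013 -0.62505381  0.23051146] [-3.11035168e+00 -4.31691164e-01  4.31040007e-04] 0.08530813837734343 0.0187 [-0.24084806  0.40998816 -0.5251305 ]
```

View pics/top0.png

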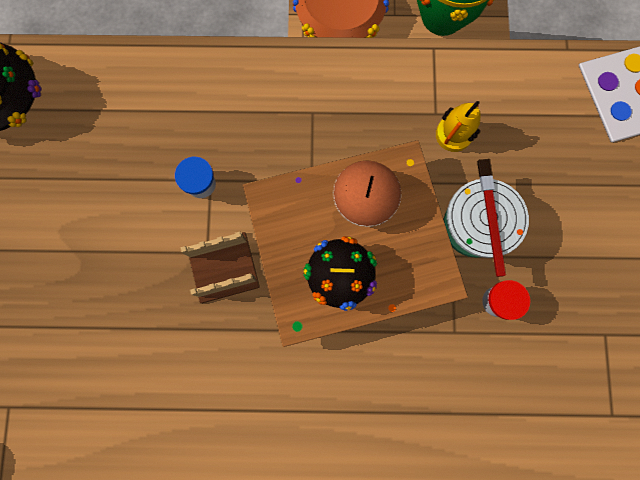

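View pics/scene0.png

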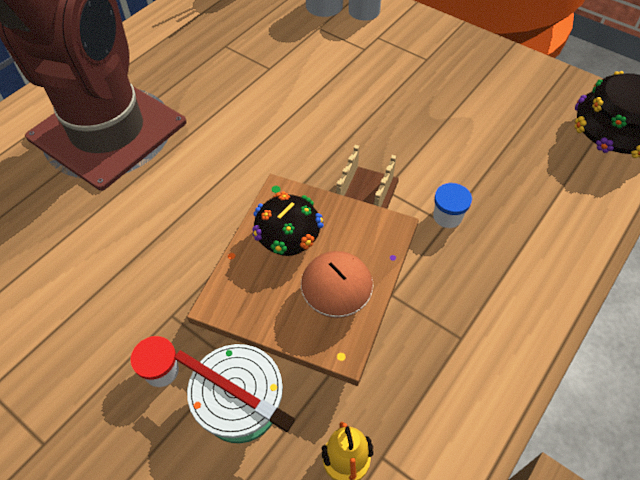

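The top view shows the rack at about (220,265), the plain pot at (367,193), the flowered pot at (341,273), the wheel at (487,218) with the brush across it, the red tub at (510,300) and the lantern at (459,127). The scene view agrees. Next I'll enlarge parts of the top view.

```bash
python3 - <<'E'
import cv2,numpy as np
i=cv2.imread("pics/top0.png")
def crop(x,y,w,h,s):
    c=cv2.resize(i[y:y+h,x:x+w],None,fx=s,fy=s,interpolation=cv2.INTER_CUBIC)
    for k in range(0,w,10): cv2.line(c,(k*s,0),(k*s,8 if k%50 else 20),(255,255,255),1)
    for k in range(0,h,10): cv2.line(c,(0,k*s),(8 if k%50 else 20,k*s),(255,255,255),1)
    return c
a=crop(430,150,110,180,3); b=crop(170,220,110,90,4)
out=np.zeros((540,780,3),np.uint8); out[:540,:330]=a; out[:360,340:780]=b
cv2.imwrite("pics/crop1.png",out)
E
```

```text
(no output)
```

View pics/crop1.png

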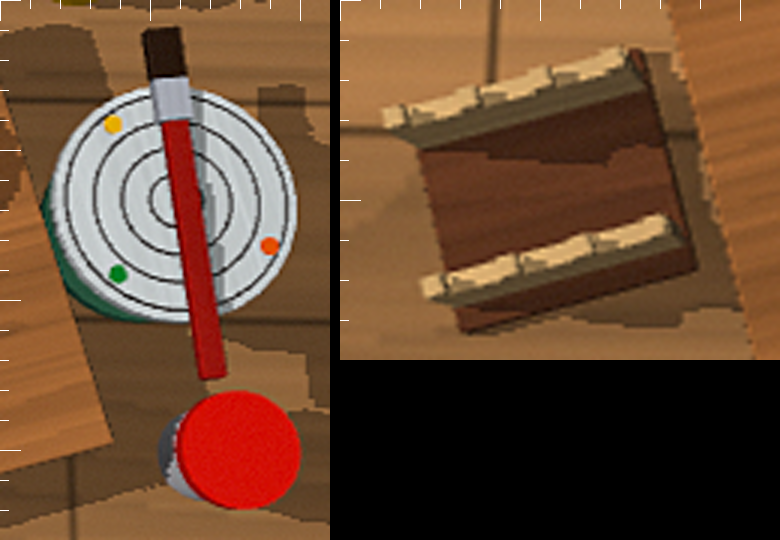

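The crop shows the wheel centre at about (488,216.7), the bristle tip at (484,160) and the handle end at (501,276). The upper rack rail's teeth run from (266-ish,249) to (328,233), and the lower rail's from (275.5,291) to (337.5,276), still in crop offsets that I convert below.

```bash
cat > h.py <<'E'
import numpy as np, cv2
from plant import ctrl
def bp(s,u,v,z):
    K,V=s["K"],s["view"]; R,t=V[:3,:3],V[:3,3]
    c=-R.T@t; d=R.T@np.linalg.inv(K)@[u,v,1]
    return (c+d*(z-c[2])/d[2])[:2]
def pj(s,P):
    P=np.atleast_2d(P)@s["view"][:3,:3].T+s["view"][:3,3]; P=P@s["K"].T
    return P[:,:2]/P[:,2:]
def loc(o,a,P):
    c,sn=np.cos(a),np.sin(a); P=np.atleast_2d(P).astype(float); Q=P.copy()
    Q[:,0]=o[0]+c*P[:,0]-sn*P[:,1]; Q[:,1]=o[1]+sn*P[:,0]+c*P[:,1]; return Q
E
python3 - <<'E'
from h import *
s=ctrl.snapshot("top"); s2=ctrl.snapshot("scene")
A=lambda x,y:(430+x/3,150+y/3)
B=lambda x,y:(170+(x-340)/4,220+y/4)
w=bp(s,*A(174.5,200),.07); print("wheel top",w,"scene rings",bp(s2,235,391,.07))
p,q=bp(s,*A(162,29),.079),bp(s,*A(213,379),.079); print("brush tip",p,"end",q,np.linalg.norm(p-q))
u=(p-q)/np.linalg.norm(p-q); o=q+u*.09; print("origin",o,"ang",np.arctan2(u[1],u[0]))
R=[bp(s,*B(*k),.068) for k in((382,112),(630,52),(422,282),(668,220))]; print("rack",R)
bd=[bp(s,*k,.07) for k in((244,184),(419,142),(467,297),(284,346))]; print("board",bd,np.mean(bd,0),[np.linalg.norm(bd[i]-bd[i-1]) for i in range(4)])
for n,c,z in(("pot",(367,193),.106),("flow",(341,273),.106)): print(n,bp(s,*c,z))
print("red",bp(s,510,300,.056),"lantern",bp(s,457,132,.05))
# pot silhouettes via colour
hsv=cv2.cvtColor(s["img"],cv2.COLOR_BGR2HSV)[150:235,320:415]
print(hsv[43,47],hsv[10,10])
E
```

```text
wheel top [ 0.59033032 -0.26154112] scene rings [ 0.59163633 -0.26392469]
brush tip [ 0.68314049 -0.25606859] end [ 0.49311416 -0.27373317] 0.19084559625209796
origin [ 0.58272781 -0.26540281] ang 0.09269223600149624
rack [array([0.53320999, 0.232105  ]), array([0.55890319, 0.13377744]), array([0.46558322, 0.21229498]), array([0.49134324, 0.11615668])]
board [array([0.6399861 , 0.13410287]), array([ 0.71565154, -0.1531472 ]), array([ 0.4608994 , -0.22224262]), array([0.3819574 , 0.06275394])] [ 0.54962361 -0.04463325] [np.float64(0.26771156143178154), np.float64(0.2970485932195486), np.float64(0.2639561149189685), np.float64(0.29572771251953883)]
pot [ 0.61719713 -0.06269151]
flow [ 0.49213963 -0.02281994]
red [ 0.45793359 -0.29483757] lantern [ 0.74230038 -0.2227271 ]
[110 255   3] [ 14 142 156]
```

```bash
cat > ov.py <<'E'
from h import *
W=(.591,-.2627); RK=(.5115,.1735,.262); BR=(.5827,-.2654,.0927); POT=(.617,-.0627); FL=(.492,-.0228)
def circ(c,r,z): t=np.linspace(0,2*np.pi,60); return np.c_[c[0]+r*np.cos(t),c[1]+r*np.sin(t),0*t+z]
def draw(s,x,y,w,h,f,name):
    im=cv2.resize(s["img"][y:y+h,x:x+w],None,fx=f,fy=f,interpolation=cv2.INTER_CUBIC)
    def pl(P,c): cv2.polylines(im,[np.round(((pj(s,P)-[x,y]+.5)*f-.5)*8).astype(int)],False,c,1,cv2.LINE_AA,3)
    for r in(.065,.045): pl(circ(W,r,.07),(255,0,255))
    for c in(POT,FL):
        for z in(.102,.110): pl(circ(c,.052,z),(255,255,0))
    b=[(-.09,-.007),(-.09,.007),(.05,.007),(.073,.009),(.102,.010),(.102,-.01),(.05,-.007),(-.09,-.007)]
    pl(loc(BR[:2],BR[2],[(p[0],p[1],.079) for p in b]),(0,255,0))
    for sx in(-.035,.035):
        for ty in(-.045,-.015,.015,.045):
            pl(loc(RK[:2],RK[2],[(sx+a*.004,ty+c*.004,.068) for a,c in((1,1),(1,-1),(-1,-1),(-1,1),(1,1))]),(0,255,0))
    pl(loc(RK[:2],RK[2],[(a*.05,c*.052,.01) for a,c in((1,1),(1,-1),(-1,-1),(-1,1),(1,1))]),(0,255,255))
    cv2.imwrite(name,im)
E
python3 - <<'E'
from ov import *
draw(ctrl.snapshot("top"),172,110,365,220,2,"pics/ot.png")
draw(ctrl.snapshot("scene"),170,130,260,320,2,"pics/os.png")
a=cv2.imread("pics/os.png"); cv2.imwrite("pics/os.png",cv2.resize(a,None,fx=.93,fy=.93))
E
```

```text
(no output)
```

View pics/ot.png

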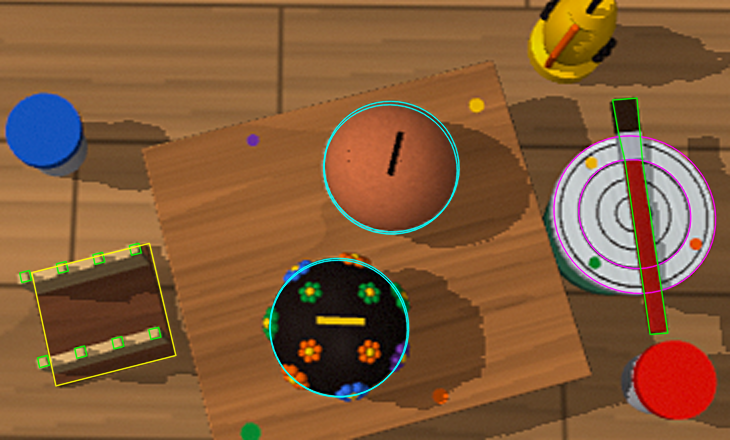

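View pics/os.png

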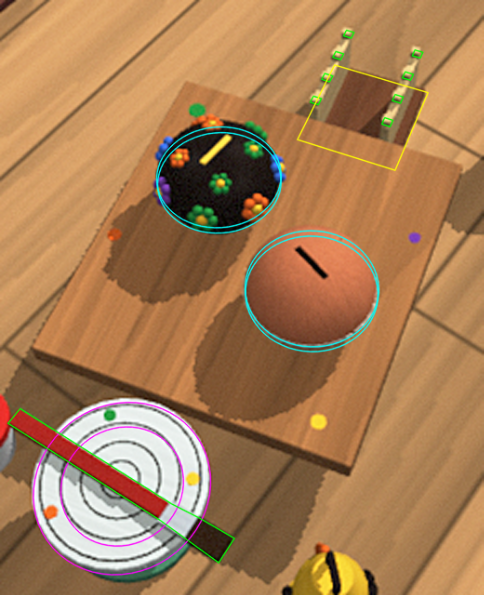

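Model and images agree to about 1 mm. Now a helper to turn world goals into tool-axis shifts.

```bash
cat > to.py <<'E'
# usage: to.py x y z heading(of tool x)  -> shift in tool axes and turn
import sys; from h import *; from scipy.spatial.transform import Rotation as Rn
o=ctrl.observe(); R=Rn.from_rotvec(o["tool_rot"]).as_matrix(); g=np.array(list(map(float,sys.argv[1:5])))
h=np.arctan2(R[1,0],R[0,0]); d=(h-g[3]+np.pi)%(2*np.pi)-np.pi
print("t",o["time_s"],"pos",o["tool_pos"].round(4),"head",h.round(3),"q",np.round(o["joint_pos"],2),"shift",(R.T@(g[:3]-o["tool_pos"])).round(4),"turn",round(d,3))
E
python3 to.py .583 -.2654 .13 .0927
```

```text
t 0.3 pos [ 0.1769 -0.6253  0.2311] head 0.276 q [ 1.2   0.33  0.04  1.47 -0.01  1.34 -0.06] shift [ 0.4887 -0.2357  0.1012] turn 0.183
```

Call:
inch_along(
  motion=[
    {"xyz":[0.04,-0.02,0],"yaw":0.02},
    {"xyz":[0.08,-0.04,0],"yaw":0.04},
    {"xyz":[0.12,-0.06,0],"yaw":0.06},
    {"xyz":[0.16,-0.08,0],"yaw":0.08},
    {"xyz":[0.2,-0.1,0],"yaw":0.1},
    {"xyz":[0.24,-0.12,0],"yaw":0.12},
    {"xyz":[0.28,-0.14,0],"yaw":0.14},
    {"xyz":[0.32,-0.16,0],"yaw":0.16},
    {"xyz":[0.36,-0.18,0],"yaw":0.18},
    {"xyz":[0.4,-0.2,0],"yaw":0.183},
  ],
  aperture=0.045,
)

```text
time_s: 1.3
tool_pos: [0.5085, -0.3227, 0.2315]
tool_rot: [3.138, 0.144, 0.0]
force: [0.8, -0.9, -0.3]
grip_width: 0.0452
gripper_force: 0.0
```

```bash
python3 to.py .583 -.2654 .13 .0927
```

```text
t 1.3 pos [ 0.5085 -0.3227  0.2315] head 0.092 q [ 0.66  0.25 -0.21  1.58  0.05  1.32 -1.03] shift [ 0.0794 -0.0502  0.1015] turn -0.001
```

Call:
inch_along(
  motion=[
    {"xyz":[0.03,-0.02,0.02]},
    {"xyz":[0.06,-0.04,0.05]},
    {"xyz":[0.079,-0.05,0.08]},
    {"xyz":[0.079,-0.05,0.1]},
    {"xyz":[0.079,-0.05,0.1]},
    {"xyz":[0.079,-0.05,0.1]},
  ],
)

```text
time_s: 1.9
tool_pos: [0.5812, -0.2675, 0.1318]
tool_rot: [3.138, 0.145, -0.001]
force: [-0.6, -0.1, 1.2]
grip_width: 0.0449
gripper_force: 0.0
```

```bash
python3 to.py .583 -.2654 .072 .0927; python3 - <<'E'
from ov import *
draw(ctrl.snapshot("scene"),130,270,220,190,3,"pics/c3.png")
E
```

```text
t 1.9 pos [ 0.5812 -0.2675  0.1318] head 0.092 q [ 0.55  0.39 -0.24  1.6   0.1   1.16 -1.19] shift [ 0.002  -0.002   0.0598] turn -0.001
```

View pics/c3.png

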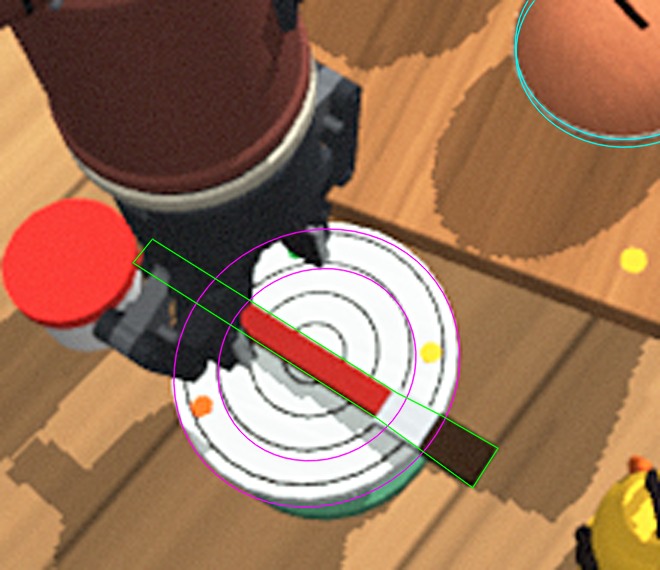

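The fingers straddle the red handle near the wheel centre, at about (300,340) in the crop, and the wheel rings and brush outlines match. Descend and grip.

Call:
inch_along(
  motion=[
    {"xyz":[0.002,-0.002,0.02]},
    {"xyz":[0.002,-0.002,0.04]},
    {"xyz":[0.002,-0.002,0.054]},
    {"xyz":[0.002,-0.002,0.058]},
    {"xyz":[0.002,-0.002,0.058]},
  ],
)

```text
time_s: 2.45
tool_pos: [0.5832, -0.2652, 0.0737]
tool_rot: [3.138, 0.145, 0.0]
force: [-0.5, 0.1, 1.1]
grip_width: 0.0449
gripper_force: 0.0
```

```bash
python3 to.py .583 -.2654 .072 .0927
```

```text
t 2.45 pos [ 0.5832 -0.2652  0.0737] head 0.092 q [ 0.54  0.45 -0.24  1.65  0.12  1.06 -1.21] shift [-0.0002  0.0002  0.0017] turn -0.0
```

Call:
inch_along(
  motion=[
    {},
    {},
    {},
    {},
    {},
  ],
  aperture=0,
  squeeze=40,
)

```text
time_s: 2.95
tool_pos: [0.5839, -0.265, 0.0746]
tool_rot: [3.137, 0.146, 0.003]
force: [-0.9, 0.6, 6.1]
grip_width: 0.0121
gripper_force: 39.4
```

```bash
python3 to.py .583 -.2654 .072 .0927
```

```text
t 2.95 pos [ 0.5839 -0.265   0.0746] head 0.093 q [ 0.54  0.45 -0.24  1.65  0.12  1.06 -1.21] shift [-0.001   0.0003  0.0026] turn 0.0
```

Call:
inch_along(
  motion=[
    {"xyz":[0,0,-0.01]},
    {"xyz":[0,0,-0.02]},
    {"xyz":[0,0,-0.04]},
    {"xyz":[0,0,-0.07]},
    {"xyz":[0,0,-0.1]},
    {"xyz":[0,0,-0.13]},
    {"xyz":[0,0,-0.13]},
  ],
)

```text
time_s: 3.65
tool_pos: [0.5855, -0.2654, 0.2093]
tool_rot: [3.135, 0.146, 0.012]
force: [-0.0, 0.4, 0.4]
grip_width: 0.0122
gripper_force: 39.1
```

```bash
python3 to.py .5115 .1735 .2 .262; python3 - <<'E'
from h import *
a=ctrl.snapshot("scene")["img"][180:480,100:400]; b=ctrl.snapshot("top")["img"][130:330,400:600]
cv2.imwrite("pics/c4.png",np.hstack([cv2.resize(a,(400,400)),cv2.resize(b,(400,400))]))
E
```

```text
t 3.65 pos [ 0.5855 -0.2654  0.2093] head 0.093 q [ 0.55  0.34 -0.25  1.51  0.08  1.3  -1.18] shift [-0.033  -0.4439  0.0074] turn -0.169
```

View pics/c4.png

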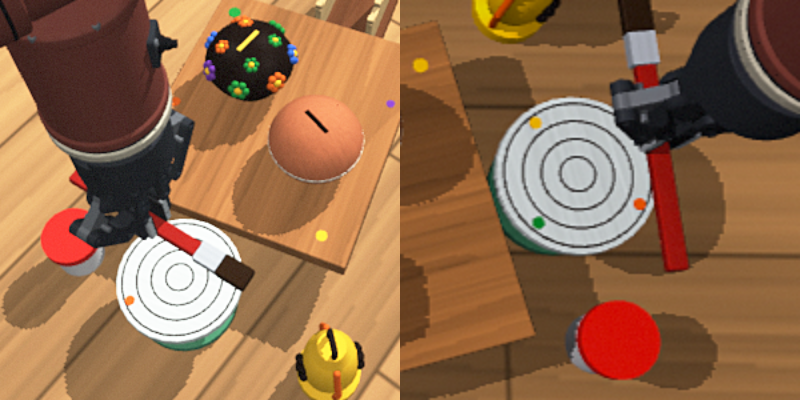

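The brush is gripped near its balance point and hangs level, clear of the wheel. Carry it over to the rack.

Call:
inch_along(
  motion=[
    {"xyz":[-0.003,-0.04,0],"yaw":-0.02},
    {"xyz":[-0.006,-0.08,0],"yaw":-0.04},
    {"xyz":[-0.01,-0.12,0],"yaw":-0.06},
    {"xyz":[-0.013,-0.16,0],"yaw":-0.08},
    {"xyz":[-0.016,-0.2,0],"yaw":-0.1},
    {"xyz":[-0.02,-0.24,0],"yaw":-0.12},
    {"xyz":[-0.023,-0.29,0],"yaw":-0.14},
    {"xyz":[-0.027,-0.34,0],"yaw":-0.16},
    {"xyz":[-0.03,-0.39,0],"yaw":-0.169},
    {"xyz":[-0.033,-0.44,0],"yaw":-0.169},
  ],
)

```text
time_s: 4.75
tool_pos: [0.5084, 0.1714, 0.2025]
tool_rot: [3.114, 0.41, -0.002]
force: [1.2, -0.6, -0.8]
grip_width: 0.0125
gripper_force: 39.2
```

Call:
inch_along(
  motion=[
    {"xyz":[0,-0.004,0]},
    {"xyz":[0,-0.004,0.02]},
    {"xyz":[0,-0.004,0.04]},
    {"xyz":[0,-0.004,0.06]},
    {"xyz":[0,-0.004,0.07]},
    {"xyz":[0,-0.004,0.07]},
  ],
)

```text
time_s: 5.35
tool_pos: [0.5074, 0.1731, 0.1315]
tool_rot: [3.114, 0.41, -0.006]
force: [-0.2, 0.5, -1.1]
grip_width: 0.012
gripper_force: 39.2
```

```bash
python3 to.py .5115 .1735 .066 .262;  python3 - <<'E'
from ov import *
draw(ctrl.snapshot("scene"),250,60,200,190,3,"pics/c5.png")
cv2.imwrite("pics/c5t.png",cv2.resize(ctrl.snapshot("top")["img"][180:340,140:340],None,fx=3,fy=3))
E
```

```text
t 5.35 pos [0.5074 0.1731 0.1315] head 0.262 q [ 0.08  0.23 -0.56  1.84  0.13  1.11 -1.83] shift [0.0043 0.0006 0.0655] turn -0.0
```

View pics/c5t.png

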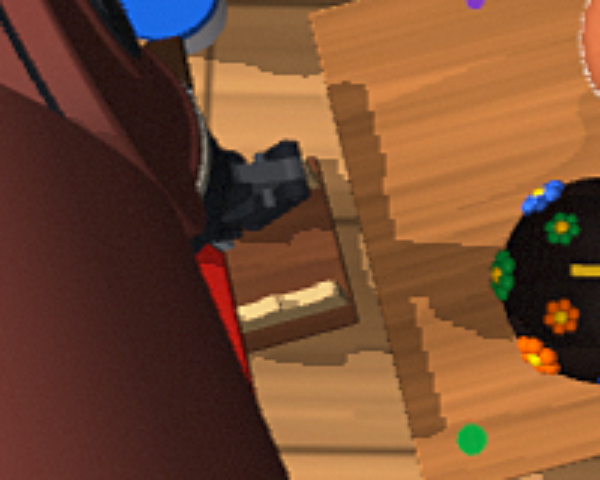

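The brush hangs over the rack, with its handle edge visible at about (237,320) in the crop, which is px (219,287). I'll check its lateral offset against the middle notch.

```bash
python3 - <<'E'
from ov import *
s=ctrl.snapshot("top"); im=s["img"]
hsv=cv2.cvtColor(im,cv2.COLOR_BGR2HSV)
c,sn=np.cos(RK[2]),np.sin(RK[2])
for v in(265,272,280,288,296):
    r=hsv[v,180:240]; m=((r[:,0]<5)|(r[:,0]>176))&(r[:,1]>200)&(r[:,2]>110); u=180+np.nonzero(m)[0].max()+.5 if m.any() else None
    if u:
        p=bp(s,u,v,.136)-RK[:2]; print(v,u,"rack local",(c*p[0]+sn*p[1]).round(4),(-sn*p[0]+c*p[1]).round(4))
print("blue",bp(s,194,176,.056))
E
```

```text
265 212.5 rack local -0.0151 -0.0046
272 214.5 rack local -0.0258 -0.0052
280 216.5 rack local -0.0379 -0.0055
288 218.5 rack local -0.0498 -0.0059
296 220.5 rack local -0.0617 -0.0062
blue [0.65693309 0.22016219]
```

View pics/c5.png

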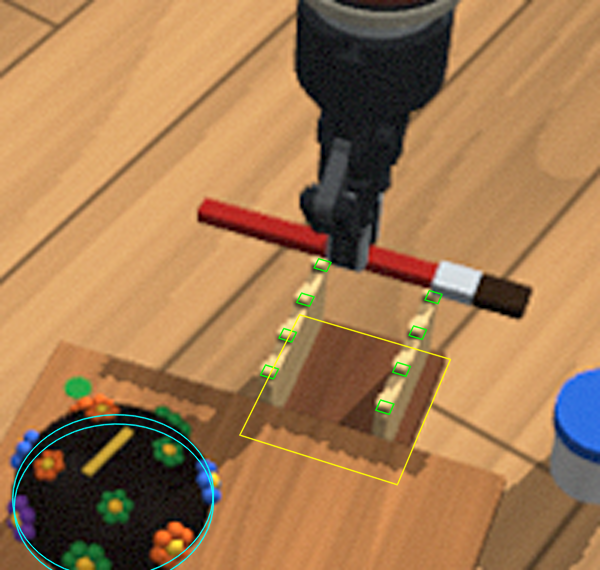

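The brush is level, parallel to the notches and within 2 mm of the middle notch. Lower it.

Call:
inch_along(
  motion=[
    {"xyz":[0.004,0.0015,0.015]},
    {"xyz":[0.004,0.0015,0.03]},
    {"xyz":[0.004,0.0015,0.045]},
    {"xyz":[0.004,0.0015,0.055]},
    {"xyz":[0.004,0.0015,0.061]},
    {"xyz":[0.004,0.0015,0.064]},
    {"xyz":[0.004,0.0015,0.065]},
    {"xyz":[0.004,0.0015,0.066]},
    {"xyz":[0.004,0.0015,0.066]},
  ],
)

```text
time_s: 6.4
tool_pos: [0.5132, 0.1734, 0.0677]
tool_rot: [-3.115, -0.41, -0.001]
force: [-0.3, -0.2, -0.1]
grip_width: 0.0122
gripper_force: 39.2
```

Call:
inch_along(
  motion=[
    {"xyz":[0,0,0.001]},
    {"xyz":[0,0,0.002]},
    {"xyz":[0,0,0.003]},
    {"xyz":[0,0,0.003]},
  ],
)

```text
time_s: 6.8
tool_pos: [0.513, 0.1733, 0.0645]
tool_rot: [3.115, 0.41, 0.0]
force: [-0.5, -0.7, 2.4]
grip_width: 0.0122
gripper_force: 39.5
```

Call:
inch_along(
  motion=[
    {},
    {},
    {},
    {},
  ],
  aperture=0.035,
)

```text
time_s: 7.2
tool_pos: [0.5129, 0.1733, 0.0643]
tool_rot: [-3.115, -0.41, 0.0]
force: [-0.3, 0.1, -0.8]
grip_width: 0.035
gripper_force: 0.0
```

Call:
inch_along(
  motion=[
    {"xyz":[0,0,-0.01]},
    {"xyz":[0,0,-0.03]},
    {"xyz":[0,0,-0.06]},
    {"xyz":[0,0,-0.1]},
    {"xyz":[0,0,-0.13],"yaw":-0.1},
    {"xyz":[0,0,-0.13],"yaw":-0.2},
  ],
)

```text
time_s: 7.8
tool_pos: [0.515, 0.1745, 0.1999]
tool_rot: [-3.057, -0.725, -0.012]
force: [0.7, 0.0, 0.3]
grip_width: 0.0346
gripper_force: 0.0
```

```bash
python3 to.py .628 .0216 .17 1.44
```

```text
t 7.8 pos [0.515  0.1745 0.1999] head 0.466 q [ 0.12  0.18 -0.58  1.75  0.11  1.24 -1.6 ] shift [0.032  0.1873 0.0304] turn -0.974
```

Call:
inch_along(
  motion=[
    {"xyz":[0.005,0.03,0],"yaw":-0.12},
    {"xyz":[0.01,0.06,0],"yaw":-0.24},
    {"xyz":[0.015,0.09,0],"yaw":-0.36},
    {"xyz":[0.02,0.12,0],"yaw":-0.48},
    {"xyz":[0.025,0.15,0],"yaw":-0.6},
    {"xyz":[0.03,0.187,0],"yaw":-0.72},
    {"xyz":[0.032,0.187,0],"yaw":-0.84},
    {"xyz":[0.032,0.187,0.02],"yaw":-0.97},
    {"xyz":[0.032,0.187,0.02],"yaw":-0.974},
    {"xyz":[0.032,0.187,0.02],"yaw":-0.974},
  ],
  aperture=0.06,
)

```text
time_s: 8.8
tool_pos: [0.6246, 0.0202, 0.1748]
tool_rot: [-2.369, -2.062, 0.001]
force: [-0.1, 0.4, -0.1]
grip_width: 0.06
gripper_force: 0.0
```

```bash
python3 to.py .628 .0216 .09 1.44
python3 - <<'E'
from ov import *
s=ctrl.snapshot("scene")
im=cv2.resize(s["img"][100:340,190:470],None,fx=2.5,fy=2.5); cv2.imwrite("pics/c6.png",im)
E
```

```text
t 8.8 pos [0.6246 0.0202 0.1748] head 1.432 q [ 0.36  0.38 -0.59  1.58  0.22  1.25 -0.4 ] shift [0.0018 0.0032 0.0848] turn -0.008
```

View pics/c6.png

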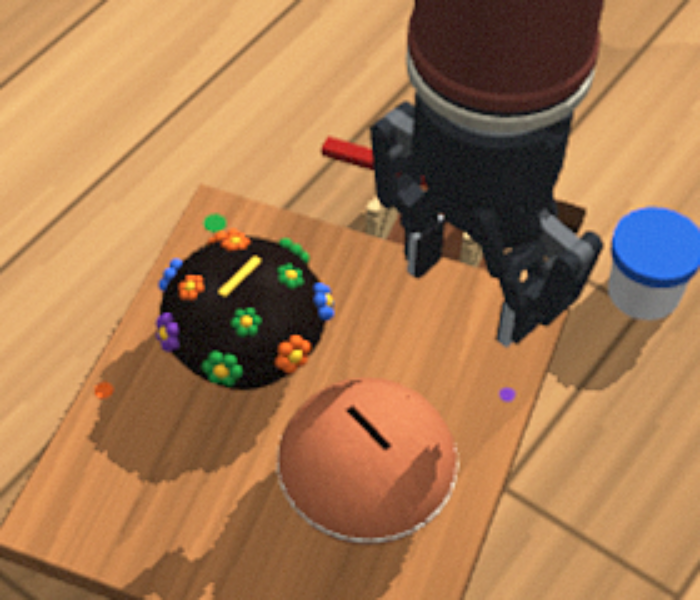

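Picture budget is spent. The last view shows the open fork behind the plain pot with the flowered pot clear, and the brush across the rack. From here I measure with image code.

Call:
inch_along(
  motion=[
    {"xyz":[0.002,0.003,0.02]},
    {"xyz":[0.002,0.003,0.045]},
    {"xyz":[0.002,0.003,0.07],"yaw":-0.008},
    {"xyz":[0.002,0.003,0.085],"yaw":-0.008},
    {"xyz":[0.002,0.003,0.088],"yaw":-0.008},
    {"xyz":[0.002,0.003,0.088],"yaw":-0.008},
  ],
)

```text
time_s: 9.45
tool_pos: [0.6284, 0.0219, 0.087]
tool_rot: [2.359, 2.075, 0.0]
force: [0.6, -0.2, 0.9]
grip_width: 0.0599
gripper_force: 0.0
```

```bash
python3 to.py .628 .0216 .087 1.44
```

```text
t 9.45 pos [0.6284 0.0219 0.087 ] head 1.443 q [ 0.34  0.46 -0.57  1.66  0.28  1.1  -0.44] shift [-0.0003 -0.0003 -0.    ] turn 0.003
```

Call:
inch_along(
  motion=[
    {"xyz":[-0.01,0,0]},
    {"xyz":[-0.02,0,0]},
    {"xyz":[-0.025,0,0]},
    {"xyz":[-0.03,0,0]},
    {"xyz":[-0.035,0,0]},
    {"xyz":[-0.04,0,0]},
    {"xyz":[-0.045,0,0]},
    {"xyz":[-0.05,0,0]},
    {"xyz":[-0.055,0,0]},
    {"xyz":[-0.06,0,0]},
  ],
)

```text
time_s: 10.45
tool_pos: [0.6207, -0.0378, 0.0865]
tool_rot: [2.358, 2.076, 0.001]
force: [1.1, 4.5, 3.2]
grip_width: 0.06
gripper_force: 2.6
```

```bash
cat > pot.py <<'E'
from ov import *
def find(s,guess,r=70):
    # terracotta silhouette vs rendered belly circle: min enclosing of colour mask
    hsv=cv2.cvtColor(s["img"],cv2.COLOR_BGR2HSV); m=cv2.inRange(hsv,(3,110,60),(11,190,255))
    g=pj(s,[*guess,.106])[0]; mm=np.zeros_like(m); cv2.circle(mm,tuple(int(k) for k in g),r,255,-1); m&=mm
    m=cv2.morphologyEx(m,cv2.MORPH_OPEN,np.ones((3,3)))
    n,l,st,c=cv2.connectedComponentsWithStats(m); k=1+st[1:,4].argmax(); return st[k],c[k]
E
python3 - <<'E'
from pot import *
s=ctrl.snapshot("top"); i0=cv2.cvtColor(cv2.imread("pics/top0.png"),cv2.COLOR_BGR2HSV)
print("pot hsv",i0[200,345],i0[215,367],i0[180,385],i0[193,335],"board",i0[160,330],i0[230,410],i0[200,410])
print(find(s,(.613,-.095)), find(dict(s,img=cv2.imread("pics/top0.png")),POT))
E
```

```text
pot hsv [ 10 174 192] [  9 175 153] [  9 177 137] [  9 178 163] board [ 14 146 155] [ 13 180 106] [ 13 168 108]
(array([  330,   126,   127,   139, 11099], dtype=int32), array([401.0755924 , 189.07865573])) (array([ 334,  161,   67,   64, 3284], dtype=int32), array([366.80937881, 192.26492083]))
```

Call:
inch_along(
  motion=[
    {"xyz":[-0.01,0,0]},
    {"xyz":[-0.02,0,0]},
    {"xyz":[-0.03,0,0]},
    {"xyz":[-0.04,0,0]},
    {"xyz":[-0.05,0,0]},
    {"xyz":[-0.06,0,0]},
    {"xyz":[-0.07,0,0]},
    {"xyz":[-0.08,0,0]},
    {"xyz":[-0.09,0,0]},
    {"xyz":[-0.1,0,0]},
  ],
)

```text
time_s: 11.5
tool_pos: [0.6079, -0.137, 0.0865]
tool_rot: [-2.357, -2.076, -0.001]
force: [1.1, 5.2, 4.4]
grip_width: 0.0599
gripper_force: 2.8
```

```bash
python3 - <<'E'
from pot import *
s=ctrl.snapshot("top"); o=ctrl.observe(); p=o["tool_pos"]; print(p,o["force"])
g=p[:2]+.0535*np.array([-.13,-.9915]); u=pj(s,[*g,.106])[0]; print("expect",g,u)
hsv=cv2.cvtColor(s["img"],cv2.COLOR_BGR2HSV); m=cv2.inRange(hsv,(7,160,80),(11,190,255))
for y in range(int(u[1])-40,int(u[1])+44,4): print(''.join('#' if k else '.' for k in m[y,int(u[0])-60:int(u[0])+60:2]))
E
```

```text
[ 0.60746889 -0.13955148  0.08634279] [0.88789286 3.19888795 3.43203587]
expect [ 0.60051389 -0.19259673] [451.26913177 204.47855868]
............................................................
............................................................
............................................................
............................................................
............................................................
............................................................
............................................................
............................................................
..................................####......................
.............................###..####......................
.........................######..#####......................
......................##########.######.....................
......................#################.....................
....................####################....................
....................#####################...................
......................###################...................
......................##################....................
........................#############.......................
............................................................
............................................................
............................................................
```

Call:
inch_along(
  motion=[
    {"xyz":[-0.01,0,0]},
    {"xyz":[-0.02,0,0]},
    {"xyz":[-0.03,0,0]},
    {"xyz":[-0.035,0,0]},
    {"xyz":[-0.04,0,0]},
    {"xyz":[-0.045,0,0]},
    {"xyz":[-0.05,0,0]},
    {"xyz":[-0.055,0,0]},
    {"xyz":[-0.055,0,0]},
  ],
)

```text
time_s: 12.45
tool_pos: [0.6008, -0.1919, 0.0863]
tool_rot: [2.358, 2.075, -0.0]
force: [0.2, 1.9, 1.1]
grip_width: 0.0602
gripper_force: 1.3
```

Call:
inch_along(
  motion=[
    {"xyz":[0.02,0,0]},
    {"xyz":[0.05,0,0]},
    {"xyz":[0.09,0,-0.02]},
    {"xyz":[0.13,0,-0.06]},
    {"xyz":[0.17,0,-0.1]},
    {"xyz":[0.21,0,-0.1]},
    {"xyz":[0.25,0,-0.1]},
    {"xyz":[0.25,0,-0.1]},
  ],
)

```text
time_s: 13.25
tool_pos: [0.632, 0.0636, 0.1867]
tool_rot: [-2.348, -2.085, -0.003]
force: [-0.5, 0.3, -0.2]
grip_width: 0.0602
gripper_force: 0.0
```

```bash
python3 - <<'E'
from pot import *
for n,i in(("top","top0"),("scene","scene0")):
    s=ctrl.snapshot(n); cv2.imwrite(f"pics/{n}1.png",s["img"])
    s0=dict(s,img=cv2.imread(f"pics/{i}.png"))
    for ss,g in((s0,POT),(s,(.594,-.245))):
        st,c=find(ss,g,60); b=(st[0]+st[2]/2-.5,st[1]+st[3]/2-.5); print(n,st,c.round(1),"bbox",bp(ss,*b,.106).round(4),"cent",bp(ss,*c,.106).round(4))
E
```

```text
top [ 334  161   67   64 3284] [366.8 192.3] bbox [ 0.618  -0.0627] cent [ 0.6184 -0.0624]
top [ 454  176   66   64 3311] [486.  207.6] bbox [ 0.5964 -0.2467] cent [ 0.5963 -0.2459]
scene [ 302  251   71   64 3486] [336.5 282.8] bbox [ 0.6143 -0.0593] cent [ 0.6141 -0.0602]
scene [ 204  333   77   76 4465] [241.8 370.8] bbox [ 0.5926 -0.2442] cent [ 0.5926 -0.2447]
```

```bash
cat > wh.py <<'E'
from ov import *
def wheel(s):
    hsv=cv2.cvtColor(s["img"],cv2.COLOR_BGR2HSV); m=cv2.inRange(hsv,(0,0,120),(180,45,255))
    def sl(c): return pj(s,circ(c,.065,.07))
    g=pj(s,[*W,.07])[0]; mm=np.zeros_like(m); cv2.fillPoly(mm,[np.round(sl_(s)).astype(int)],255); m&=mm
    n,l,st,c=cv2.connectedComponentsWithStats(cv2.morphologyEx(m,cv2.MORPH_CLOSE,np.ones((5,5)))); ks=[k for k in range(1,n) if st[k,4]>150]
    pts=np.argwhere(np.isin(l,ks))[:,::-1]; return pts
def sl_(s): return pj(s,circ(W,.075,.07))
E
python3 - <<'E'
from wh import *
for n in("top","scene"):
    s=ctrl.snapshot(n); s=dict(s,img=cv2.imread(f"pics/{n}0.png")); p=wheel(s)
    # outer hull of the white disc, backprojected to the disc's plane, robust circle of radius 65 mm
    h=cv2.convexHull(p.astype(np.int32))[:,0].astype(float); q=np.array([bp(s,u,v,.07) for u,v in h])
    from scipy.optimize import least_squares
    f=least_squares(lambda x:np.hypot(*(q-x[:2]).T)-x[2],[*W,.065],loss="soft_l1",f_scale=.001); print(n,len(p),f.x.round(4),np.abs(f.fun).max().round(4))
E
```

```text
top 4281 [ 0.5904 -0.2604  0.0653] 0.0036
scene 5977 [ 0.5882 -0.261   0.0652] 0.0011
```

```bash
python3 to.py .6236 -.1722 .187 1.21; python3 to.py .6236 -.1722 .087 1.21
```

```text
t 13.45 pos [0.6324 0.0542 0.1856] head 1.442 q [ 0.31  0.4  -0.61  1.54  0.23  1.28 -0.46] shift [-0.2257  0.0205 -0.0011] turn 0.232
t 13.45 pos [0.6324 0.0542 0.1856] head 1.442 q [ 0.31  0.4  -0.61  1.54  0.23  1.28 -0.46] shift [-0.2255  0.0206  0.0989] turn 0.232
```

Call:
inch_along(
  motion=[
    {"xyz":[-0.04,0.004,0],"yaw":0.1},
    {"xyz":[-0.08,0.008,0],"yaw":0.2},
    {"xyz":[-0.12,0.012,0],"yaw":0.232},
    {"xyz":[-0.16,0.016,0.02],"yaw":0.232},
    {"xyz":[-0.2,0.02,0.04],"yaw":0.232},
    {"xyz":[-0.22,0.02,0.07],"yaw":0.232},
    {"xyz":[-0.2255,0.0205,0.095],"yaw":0.232},
    {"xyz":[-0.2255,0.0205,0.099],"yaw":0.232},
    {"xyz":[-0.2255,0.0205,0.099],"yaw":0.232},
  ],
)

```text
time_s: 14.35
tool_pos: [0.6235, -0.1706, 0.0868]
tool_rot: [-2.583, -1.787, 0.002]
force: [0.3, 0.0, 0.8]
grip_width: 0.0601
gripper_force: 0.0
```

```bash
python3 to.py .6096 -.2092 .087 1.21
```

```text
t 14.35 pos [ 0.6235 -0.1706  0.0868] head 1.21 q [ 0.56  0.48 -0.47  1.61  0.24  1.11 -0.33] shift [-0.0411  0.0006 -0.0002] turn 0.0
```

Call:
inch_along(
  motion=[
    {"xyz":[-0.01,0,0]},
    {"xyz":[-0.02,0,0]},
    {"xyz":[-0.025,0,0]},
    {"xyz":[-0.028,0,0]},
    {"xyz":[-0.031,0,0]},
    {"xyz":[-0.034,0,0]},
    {"xyz":[-0.037,0,0]},
    {"xyz":[-0.039,0,0]},
    {"xyz":[-0.041,0,0]},
    {"xyz":[-0.041,0,0]},
  ],
)

```text
time_s: 15.35
tool_pos: [0.6106, -0.2078, 0.088]
tool_rot: [2.581, 1.789, 0.002]
force: [1.0, 4.1, 3.8]
grip_width: 0.0597
gripper_force: 2.5
```

Call:
inch_along(
  motion=[
    {"xyz":[0.02,0,0]},
    {"xyz":[0.05,0,0]},
    {"xyz":[0.09,0,-0.02]},
    {"xyz":[0.12,0,-0.06]},
    {"xyz":[0.15,0,-0.1]},
    {"xyz":[0.18,-0.01,-0.1]},
    {"xyz":[0.21,-0.03,-0.1]},
    {"xyz":[0.24,-0.05,-0.1]},
    {"xyz":[0.24,-0.05,-0.1]},
  ],
)

```text
time_s: 16.25
tool_pos: [0.646, 0.0401, 0.1875]
tool_rot: [-2.575, -1.798, -0.001]
force: [-0.1, 0.8, -0.1]
grip_width: 0.0601
gripper_force: 0.0
```

```bash
python3 - <<'E'
from pot import *
for n,b0 in(("top",(.001,0)),("scene",(-.0027,.0034))):
    s=ctrl.snapshot(n); cv2.imwrite(f"pics/{n}2.png",s["img"])
    st,c=find(s,(.590,-.260),60); b=(st[0]+st[2]/2-.5,st[1]+st[3]/2-.5); print(n,st,"pot",(bp(s,*b,.106)-b0).round(4))
    hsv=cv2.cvtColor(s["img"],cv2.COLOR_BGR2HSV)
    # white disc ring visible round the pot
    h0=cv2.cvtColor(cv2.imread(f"pics/{n}0.png"),cv2.COLOR_BGR2HSV)
    for nm,lo,hi in(("red",(0,220,120),(3,255,255)),("blue",(100,180,100),(125,255,255)),("yellow",(20,180,150),(30,255,255))):
        def big(h):
            k,l,t,c=cv2.connectedComponentsWithStats(cv2.inRange(h,lo,hi)); j=1+t[1:,4].argmax(); return t[j].tolist(),c[j].round(1).tolist()
        print(nm,big(h0),big(hsv))
    # flowered pot patch difference
    g=pj(s,[*FL,.106])[0].astype(int); r=30; print("flow diff",np.abs(cv2.imread(f"pics/{n}0.png")[g[1]-r:g[1]+r,g[0]-r:g[0]+r].astype(int)-s["img"][g[1]-r:g[1]+r,g[0]-r:g[0]+r]).mean().round(1))
E
```

```text
top [ 474  177   56   64 2300] pot [ 0.5941 -0.2697]
red ([489, 281, 41, 39, 1274], [509.0, 299.7]) ([208, 232, 26, 85, 649], [220.0, 274.3])
blue ([175, 157, 38, 36, 1062], [193.3, 174.5]) ([175, 157, 38, 37, 1069], [193.3, 174.6])
yellow ([436, 103, 44, 46, 842], [455.1, 124.0]) ([441, 103, 39, 36, 742], [462.0, 119.0])
flow diff 70.0
scene [ 195  339   78   77 4599] pot [ 0.5922 -0.2611]
red ([255, 399, 5, 8, 9], [256.9, 402.2]) ([172, 359, 3, 7, 7], [173.0, 362.0])
blue ([435, 184, 36, 29, 813], [452.9, 197.6]) ([437, 184, 34, 31, 669], [455.8, 197.7])
yellow ([332, 427, 39, 53, 944], [353.0, 448.4]) ([328, 427, 43, 53, 1265], [349.7, 449.6])
flow diff 7.8
```

```bash
python3 to.py .45 .42 .3 1.21
```

```text
t 16.35 pos [0.6472 0.034  0.1872] head 1.213 q [ 0.3   0.41 -0.55  1.5   0.22  1.29 -0.64] shift [ 0.2924 -0.3199 -0.1132] turn 0.003
```

Call:
inch_along(
  motion=[
    {"xyz":[0.03,-0.03,-0.02]},
    {"xyz":[0.06,-0.06,-0.04]},
    {"xyz":[0.09,-0.09,-0.06]},
    {"xyz":[0.12,-0.12,-0.08]},
    {"xyz":[0.15,-0.15,-0.1]},
    {"xyz":[0.18,-0.18,-0.11]},
    {"xyz":[0.21,-0.21,-0.11]},
    {"xyz":[0.24,-0.24,-0.11]},
    {"xyz":[0.26,-0.28,-0.11]},
    {"xyz":[0.29,-0.32,-0.11]},
  ],
)

```text
time_s: 17.35
tool_pos: [0.451, 0.4166, 0.2972]
tool_rot: [2.585, 1.782, -0.0]
force: [0.8, 0.2, 0.1]
grip_width: 0.0601
gripper_force: 0.0
```

```bash
python3 - <<'E'
from pot import *
for n,b0 in(("top",(.001,0)),("scene",(-.0027,.0034))):
    s=ctrl.snapshot(n); i0=cv2.imread(f"pics/{n}0.png"); cv2.imwrite(f"pics/{n}3.png",s["img"])
    st,c=find(s,(.590,-.260),60); b=(st[0]+st[2]/2-.5,st[1]+st[3]/2-.5); print(n,st,"pot",(bp(s,*b,.106)-b0).round(4))
    for nm,P,r in(("flow",(*FL,.12),30),("red",(.458,-.295,.05),20),("lantern",(.742,-.223,.06),25),("blue",(.657,.22,.05),18)):
        g=pj(s,P)[0].astype(int); t=i0[g[1]-r:g[1]+r,g[0]-r:g[0]+r]; R=s["img"][g[1]-r-12:g[1]+r+12,g[0]-r-12:g[0]+r+12]
        m=cv2.matchTemplate(R,t,cv2.TM_CCOEFF_NORMED); _,v,_,l=cv2.minMaxLoc(m); print(nm,"shift px",np.array(l)-12,round(v,3))
    # brush red handle line
    hsv=cv2.cvtColor(s["img"],cv2.COLOR_BGR2HSV); m=cv2.inRange(hsv,(0,200,100),(3,255,255))|cv2.inRange(hsv,(177,200,100),(180,255,255))
    k,l,t,c=cv2.connectedComponentsWithStats(m)
    for j in range(1,k):
        if t[j,4]>100: 
            a=cv2.minAreaRect(np.argwhere(l==j)[:,::-1].astype(np.float32)); e=cv2.boxPoints(a); print("red blob",t[j],[bp(s,*q,.069).round(3).tolist() for q in e])
E
```

```text
top [ 463  177   66   65 3319] pot [ 0.5932 -0.2604]
flow shift px [0 0] 0.988
red shift px [0 0] 0.899
lantern shift px [0 0] 0.999
blue shift px [0 0] 0.997
red blob [207 231  27  86 674] [[0.558, 0.192], [0.561, 0.179], [0.428, 0.143], [0.425, 0.155]]
red blob [ 489  280   41   40 1271] [[0.488, -0.258], [0.489, -0.321], [0.428, -0.318], [0.427, -0.255]]
scene [ 195  339   78   77 4599] pot [ 0.5922 -0.2611]
flow shift px [0 0] 0.966
red shift px [0 0] 0.877
lantern shift px [0 0] 0.995
blue shift px [0 0] 0.997
red blob [319 156  75  25 354] [[0.428, 0.143], [0.422, 0.154], [0.555, 0.191], [0.56, 0.179]]
red blob [ 131  336   45   43 1450] [[0.423, -0.314], [0.446, -0.257], [0.507, -0.281], [0.483, -0.335]]
```

Pot at about (0.593, -0.261), wheel axis at about (0.590, -0.261), so roughly 3 mm off. Both cameras put the brush level at rack height and aligned, and the neighbours haven't moved. Handing in.

```bash
python3 -c "
from plant import ctrl
print(ctrl.sign_off())"
```

```text
the job is handed in; nothing more can be done
None
```

I've handed the job in: the brush lies in the rack's middle notch across both rails, the plain pot stands about 3 mm off the wheel's axis by my camera measurements (limit 8 mm), and the flowered pot, lantern and tubs show no shift; no verdict came back.

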